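# Set the router-table fence to its pencil marks and lock it

## Robot

A 7-joint arm with a two-finger parallel gripper is mounted at the origin on the work surface. World frame = base frame: x ahead of the robot, y to its left, z up, the work surface at z = 0. Lengths are in m, angles in rad, forces in N, time in s.
With the tool pointing down it reaches from about 0.35 to 0.9 m from the base axis. Payload 8.1 kg.
Tool frame: the origin (TCP) lies midway between the tips of the shut fingers; the grasp point (between the pads) lies 19 mm behind it; z points along the fingers, y is the line along which they close (so a half turn about z gives the same grasp; the last joint's range is limited). The gripper opens to 92 mm and grips with 3 to 60 N. Pads are 19 mm wide; open, the fingers measure 130 mm over their backs; the gripper's body (75 mm by 190 mm) begins 47 mm behind the grasp point.
Start: joints at [-1.306, 0.434, 0.025, 1.573, -0.012, 1.134, -0.075], TCP at [0.225, 0.583, 0.227] pointing down, gripper open.
Joint ranges: [-2.62, 2.62], [-0.44, 2.09], [-1.27, 1.32], [0.08, 2.57], [-1.32, 4.46], [0.12, 2], [-2.74, 2.74]. Speed limits (rad/s): [2.22, 2.22, 3.01, 3.01, 3.14, 3.14, 3.14].

## Interface

Orientations are given as a rotation vector (axis times angle).
In Python, from cell import arm gives the robot as it stands.
- The arm moves only by the tool carry_out, never from a script. Its arguments are lists of equal length, an entry for each row: "claw": the finger opening in cm, from 0 to 9.18; "delta_pos": the shift along the tool's x, y, z in cm, a list of three; "angular": the turn, a rotation vector about the tool's x, y, z in rad, a list of three. In form: {"claw": [claw, ...], "delta_pos": [[dx, dy, dz], ...], "angular": [[ax, ay, az], ...]}. A call has 1 to 20 rows; each row shifts and turns the commanded pose from where the row before left it, along the tool's axes as they then stand; what a row does not reach is not made up. A row lasts 1/10 s, in which the tool goes at most 50 mm and 8.59 degrees, less where a joint would pass 70% of its speed; a pose out of reach is approached as far as the arm can. A call with a gripper value outside its range is refused whole. The fingers move at their own pace and stop on an object; "force" is the grip in N (left out, the last holds). Time passes only in rows, so rows that do not move let the fingers close. It gives the time, the measured TCP pose, the force, the opening and the grip force at its end, in the units of the state.
- arm.observe(): the state, without advancing time (a new reading comes with each control period).
- arm.get_image(name): name is "scene" or "top"; returns a dict with "frame" (384x512x3 uint8, red, green, blue), "mtx" (3x3 intrinsics, pixels), "T" (4x4, takes a point from camera to world coordinates). Camera axes: x right, y down, z forward; pixel columns grow to the right and rows downward; lengths in m; the calibration is good to about 2 mm. A picture is of the moment at which its call begins. There is no depth.
- arm.sign_off(): hands the job in; it is judged then, once.
Trained networks look in a picture, given as the dict that the camera call returned (one of the last four; its "shot" number tells which), for a name from the list of things; names that differ only in an ending like _2 or _b are one class to them, and where a whole thing is asked for, a point or a joint stands for the part that bears it (a point fixed in the world has none). Each returns a list of dicts, best first, with "conf" (0 to 1); they miss things now and then, are a little off and sometimes report something else, mostly with a low value. They report only what shows in the picture. A call takes as long as a camera call.
- arm.look_for(label, picture): "centre" ([column, row] as shares, 0 to 1, of the picture: columns of its width, rows of its height, amid what is visible of it).
- arm.trace(label, picture): "region" (384x512 bool, what is visible of it) and "centre" ([column, row] as shares, 0 to 1, of the picture: columns of its width, rows of its height, amid what is visible of it).
- arm.place_of(label, picture): "centre" ([column, row] as shares, 0 to 1, of the picture: columns of its width, rows of its height: a listed point, or the origin of a listed thing).
The state is a dict: "clock": time; "joints": joint angles; "dq": joint speeds; "joint_efforts": joint torques, N m; "position": TCP position; "ee_rot": TCP orientation; "force": force on the tool from outside, world axes, zero at the start; "ft_torque": the same for the moment, N m; "width": opening from 0.0 (shut) to 1.0 (fully open); "gripper_force": force on a finger pad.
Only numpy, scipy, OpenCV 4.12 (cv2) and the standard library are available. Lean on these libraries where they do the work, as an engineer would, in place of code of your own. Each camera call takes 0.05 s, during which the arm holds its last target. There are 200 camera calls.

## Task

Slide the router-table fence away from the robot along its slots until the front of its plywood face lies on the pencil line at both ends, then turn both red clamping levers clockwise until they are firmly tight, without forcing them, so that the fence stays locked on the lines. Do not jam the fence against its bolts, do not touch the cutter, leave everything else where it lies, and let go at the end.

Things in the scene. Friction and masses are not known exactly. Their poses are not given: they have to be found in the camera images.
- router_top: Grey router-table top let into the bench, 360 x 580 x 20 mm, fixed; origin under its centre, upper face 20 mm above the bench. Its x axis points away from the robot, along the slots; y along the fence to the robot's left. Yawed up to 0.12 rad.
- mark: Two strips of cream masking tape on the router top (44 x 50 mm, centred at y = +243 and -243 mm), each with a dark pencil line along y at x = 0. Origin midway between them on the router top's upper face; axes parallel to router_top's. The fence is on the mark when fence_left and fence_right both have x = 0 in this frame.
- mark_left (a point): Point on the left (+y) pencil line, at y = +230 mm of mark.
- mark_right (a point): Point on the right (-y) pencil line, at y = -230 mm of mark.
- fence: Loose low fence, 0.7 to 1.0 kg. Origin: middle of the lower front edge, on the router top; x points back, away from the robot. Upright face 460 mm long (y), 36 high, 18 thick (x 0 to 18): aluminium angle with plywood in front from y = 25 to 230 on either side, a 50 mm gap between. Behind it a black dust hood (x 18 to 98, y within 34, 40 high) and two 8 mm thick slotted lugs.
- fence_left (a point): Lower front corner of the fence's face at its left (+y) end. The fence starts 12 to 52 mm short of the mark (nearer the robot), up to 0.02 rad askew, and slides with 3 to 8 N while the levers are loose. The bolts leave it free to go askew by several hundredths of a radian: bring both ends to their lines.
- fence_right (a point): Lower front corner of the fence's face at its right (-y) end.
- left_bolt: Fixed steel bolt, 8 mm thick, 30 high, foot on the router top at router_top x = 20, y = +150 mm, hidden under the lever's hub. It passes through the slot of the fence's left lug (lug: fence x 18 to 118, y 110 to 190 mm; slot 10 mm wide along x, from x = 36 to 106, centred on y = 150). More than 25 N between fence and bolt is jamming.
- right_bolt: The same through the right lug's slot (fence y = -150 mm), at router_top x = 20, y = -150 mm.
- left_lever: Red clamping lever on the left bolt, its arm set anyhow on its hub. Origin on its axis, 6.4 mm above the lug, 34.4 above the bench; x along the arm, z up. Hub 25 mm across, 32 high, 18 mm ball on the arm. Turned clockwise from above it screws a 31 mm steel foot down, 4 mm per rad; it keeps its height and stays where left. The arm starts -0.3 to 2.4 rad counterclockwise of router_top's x.
- left_lever_ball (a point): Centre of the left lever's ball: 70 mm out, 49 above the lever's origin, 83 mm above the bench (fence top edge: 56). It drags with up to 4 N until the foot meets the lug, 0.2 to 1.6 rad from the start, unrelated to where the arm points; then about 0.4 N more per mm of travel. Tight: a push of about 10 N along its path (8 to 12 is good, under 6 loose, over 15 forced).
- right_lever: The same red lever on the right bolt: also clockwise to tighten, its arm starts within the same range of directions (-0.3 to 2.4 rad counterclockwise of router_top's x).
- right_lever_ball (a point): Centre of the right lever's ball; it moves and tightens as the left one, but its foot meets the lug after a turn of its own.
- cutter: Router cutter, 12 mm across, standing 24 mm proud of the router top at router_top x = -93, y = 0 mm, in front of the gap between the two faces. Its carbide edges chip: keep off.
- push_block: Orange push block with a bar handle, 90 x 160 x 73 mm, on the bench to the left. Leave it.
- pencil: Flat green carpenter's pencil, 150 mm, on the router top's front left. Leave it.
- setup_bar: Brass setup bar 13 x 100 x 13 mm at the back of the router top. Leave it.
- setup_bar_small: Brass setup bar 8 x 100 x 8 mm at the back of the router top. Leave it.
- try_square: Try square, dark wooden stock and 160 mm steel blade, on the bench to the right. Leave it.
- turned_bowl: Small turned wooden bowl, 132 mm across, on the bench to the right. Leave it.
- bit_block: Wooden block holding router bits, 80 x 150 mm, about 65 mm high, on the bench to the left. Leave it.

How it is judged:
On the way, in this order (a step that is already met when the one before it is completed fails the run):
1. the fence lies on the pencil line at both ends (x of fence_left in the frame of mark between -0.002 and 0.002 m and x of fence_right in the frame of mark between -0.002 and 0.002 m), for 0.2 s.
2. both levers are tight with the fence still on the lines (all of step 1 and contact force between each of left_lever, right_lever and fence above 50 N), for 0.2 s.
At the end, for the whole second after the job is handed in: Both lower front corners of the fence's face lie within 2 mm of the pencil lines (x of mark), the fence lies flat and at rest, and each lever's foot presses on its lug with more than 50 N (a push of 6 N or more at the ball) (all of step 2 and linear speed of fence below 0.01 m/s and angle between fence's own z axis and vertical below 0.03 rad); the robot touches nothing.
It fails at once if a lever was forced: its foot pressed the lug with more than 175 N (a push of over 15 N at the ball) (contact force between any of left_lever, right_lever and fence above 175 N).
It fails at once if the fence was jammed against a bolt with more than 25 N (contact force between fence and left_bolt above 25 N or contact force between fence and right_bolt above 25 N).
It fails at once if the cutter was touched with more than 2 N (contact force between any of the arm, the fingers, fence and cutter above 2 N).
It fails at once if something else was moved by more than 15 mm (distance of any of push_block, pencil, setup_bar, setup_bar_small, try_square, turned_bowl, bit_block from where it was at the start of the episode above 0.015 m).
It also fails if it takes over 72 s, if anything falls off the work surface, if the arm or the gripper's body presses on something with over 40 N, if the wrist force passes 120 N, or if a joint passes its speed limit or range.

## Working session

There is one attempt and no reset: what is moved stays moved. The work goes in short steps, Python scripts to look and compute and a tool call to move; the robot and the scene stay as the last step left them, time stands still between calls to the robot, and variables do not carry over. Pictures are saved under pics/ and viewed, at most 10 in all, crops included, and the job is handed in when it is done.

Besides the shell and the picture viewer there is one more tool, called after ">>>" as name(argument=value, ...), one argument or row to a line, values as JSON. carry_out: Moves the arm, as the interface text tells. Its arguments: {"type":"object","properties":{"claw":{"type":"array","items":{"type":"number"}},"delta_pos":{"type":"array","items":{"type":"array","items":{"type":"number"}}},"angular":{"type":"array","items":{"type":"array","items":{"type":"number"}}},"force":{"type":"number"}},"required":["claw","delta_pos","angular"]}

```bash
mkdir -p pics; cat > h.py <<'E'
import numpy as np, cv2
from cell import arm
from scipy.spatial.transform import Rotation as R
def ray(p,c):
    K,T=np.array(p['mtx']),np.array(p['T']); u=np.array([c[0]*512,c[1]*384,1])
    return T[:3,3],T[:3,:3]@np.linalg.solve(K,u)
def onz(p,c,z):
    o,d=ray(p,c); return o+d*(z-o[2])/d[2]
def save(p,n,s=1.5):
    cv2.imwrite(n,cv2.resize(p['frame'][:,:,::-1],None,fx=s,fy=s,interpolation=cv2.INTER_CUBIC))
Z=dict(router_top=0,mark=.02,mark_left=.02,mark_right=.02,fence=.02,fence_left=.02,fence_right=.02,left_lever=.0344,right_lever=.0344,left_lever_ball=.083,right_lever_ball=.083,left_bolt=.02,right_bolt=.02,cutter=.03)
def meas(names,cams=('top','scene')):
    for c in cams:
        p=arm.get_image(c)
        for n in names:
            r=arm.place_of(n,p)
            for q in r[:2]: print(c,n,round(q['conf'],2),np.round(np.array(q['centre'])*[512,384],1),np.round(onz(p,q['centre'],Z[n])*1000,1)[:2])
E
python3 - <<'E'
from h import *
s=arm.observe(); print({k:np.round(v,3) for k,v in s.items()})
for c in('top','scene'):
    p=arm.get_image(c); save(p,f'pics/{c}0.png'); print(c,np.round(p['T'],3).tolist())
meas(list(Z))
E
```

```text
{'clock': np.float64(0.0), 'joints': array([-1.306,  0.435,  0.025,  1.574, -0.012,  1.134, -0.075]), 'dq': array([-0.   , -0.001,  0.002, -0.001, -0.002, -0.002, -0.001]), 'joint_efforts': array([-0.0000e+00, -6.6783e+01,  9.8500e-01, -3.1447e+01, -6.1000e-02,
        4.3000e-02,  0.0000e+00]), 'position': array([0.225, 0.583, 0.226]), 'ee_rot': array([-5.750e-01, -3.088e+00,  2.000e-03]), 'force': array([ 0.274,  0.403, -0.405]), 'ft_torque': array([ 0.012,  0.041, -0.049]), 'gripper_force': np.float64(0.0), 'width': np.float64(0.999)}
top [[0.006, -0.985, 0.174, 0.309], [-1.0, -0.007, -0.004, -0.007], [0.005, -0.174, -0.985, 1.377], [0.0, 0.0, 0.0, 1.0]]
scene [[0.188, 0.505, -0.842, 1.648], [0.982, -0.085, 0.169, -0.237], [0.014, -0.859, -0.512, 0.764], [0.0, 0.0, 0.0, 1.0]]
top router_top 0.92 [251.3 201.6] [546.2 -11.7]
top router_top 0.27 [251.7 219.2] [480.6 -13.6]
top mark_left 0.89 [188.9 203.8] [533.  215.9]
top mark_left 0.33 [313.9 213.8] [ 499.3 -239.6]
top mark_right 0.56 [317.2 212.7] [ 503.5 -251.6]
top fence 0.69 [212.2 194. ] [570.  131.7]
top fence 0.67 [250.2 223
[... 570 characters left out ...]
mark_left 0.85 [332.2 195.6] [516.  205.1]
scene mark_right 0.72 [173.2 203.6] [ 482.7 -240.9]
scene fence 0.71 [254.3 196.3] [482.7 -14.1]
scene fence 0.39 [431.7 220.4] [678.8 426.5]
scene fence_left 0.66 [335.9 191.1] [494.3 223.5]
scene fence_right 0.88 [171.8 199.3] [ 459.8 -243.8]
scene fence_right 0.49 [302.1 239. ] [698.9  66.7]
scene left_lever 0.55 [335.8 192.5] [523.7 211.9]
scene left_lever 0.53 [311.8 201.4] [557.3 131.9]
scene right_lever 0.81 [203.8 208.1] [ 540.9 -161.9]
scene left_lever_ball 0.5 [339.6 190.3] [589.7 195.5]
scene right_lever_ball 0.82 [227.2 196.9] [ 572.6 -102.5]
scene right_bolt 0.53 [108.9 203.7] [ 453.9 -413.9]
scene cutter 0.5 [306.6 174.8] [405.  160.1]
```

```bash
python3 - <<'E'
import cv2
a=cv2.imread('pics/top0.png')
c=cv2.resize(a[210:360,240:510],(800,444),interpolation=cv2.INTER_CUBIC); cv2.imwrite('pics/topc.png',c)
E
```

```text
(no output)
```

View pics/topc.png

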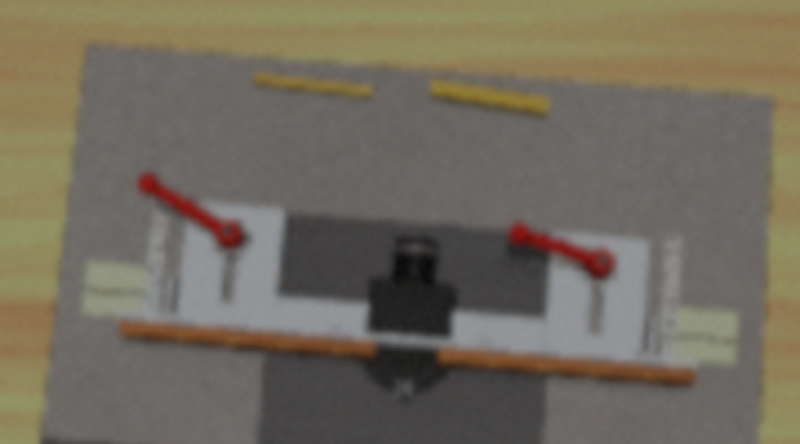

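View pics/scene0.png

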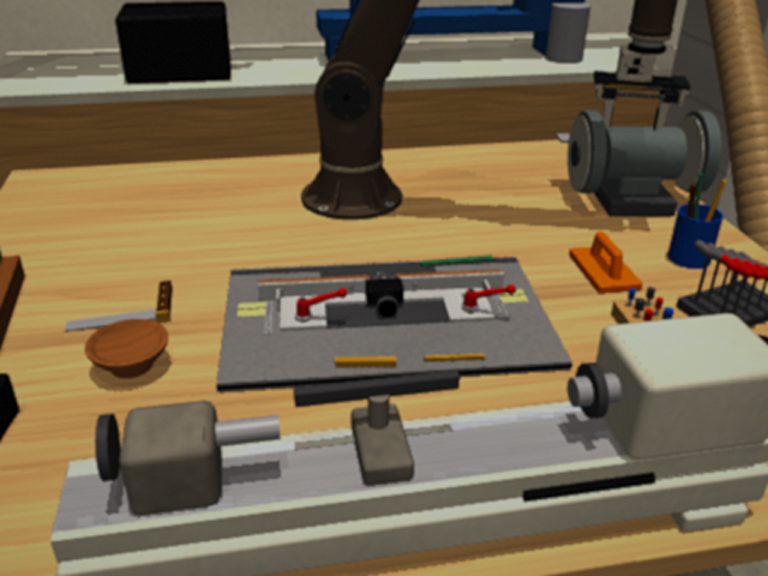

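The top crop shows the tapes with pencil lines at about (115,292) and (705,338), the fence short of both, and both lever arms pointing left and back. The scene view agrees. Next I'll rectify onto the z = 20 mm plane for accurate measurement.

```bash
cat >> h.py <<'E'
def avg(c,n=6):
    ps=[arm.get_image(c) for _ in range(n)]; p=dict(ps[-1]); p['frame']=np.mean([q['frame'] for q in ps],0).astype(np.float32); return p
def rect(p,o,yaw,xr,yr,z=.02,s=0.5):
    # rows: x descending, cols: y descending (mm), s mm per px, router-style frame at o,yaw
    xs=np.arange(xr[1],xr[0],-s); ys=np.arange(yr[1],yr[0],-s)
    X,Y=np.meshgrid(xs,ys,indexing='ij'); c,sn=np.cos(yaw),np.sin(yaw)
    P=np.stack([o[0]+(c*X-sn*Y)/1000,o[1]+(sn*X+c*Y)/1000,np.full_like(X,z)],-1)
    T=np.array(p['T']);K=np.array(p['mtx']); q=(P-T[:3,3])@T[:3,:3]; q=q@K.T
    m=(q[...,:2]/q[...,2:]).astype(np.float32)
    return xs,ys,cv2.remap(p['frame'].astype(np.float32),m[...,0],m[...,1],cv2.INTER_CUBIC)
O=np.array([.515,-.012]);YAW=-.075
E
python3 - <<'E'
from h import *
rows=[]
for c in('top','scene'):
    p=avg(c); np.savez(f'{c}0.npz',frame=p['frame'],mtx=p['mtx'],T=p['T'])
    a=[]
    for yr in((190,290),(-290,-190)):
        xs,ys,im=rect(p,O,YAW,(-70,50),yr,s=.5)
        im=np.clip(im,0,255).astype(np.uint8)
        for x in range(-60,50,20): cv2.line(im,(0,int((50-x)*2)),(6 if x else 14,int((50-x)*2)),(255,0,0),1)
        a.append(im)
    rows.append(np.hstack(a))
im=np.vstack(rows)[:,:,::-1]; cv2.imwrite('pics/rect0.png',cv2.resize(im,None,fx=1.2,fy=1.2))
E
```

```text
(no output)
```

View pics/rect0.png

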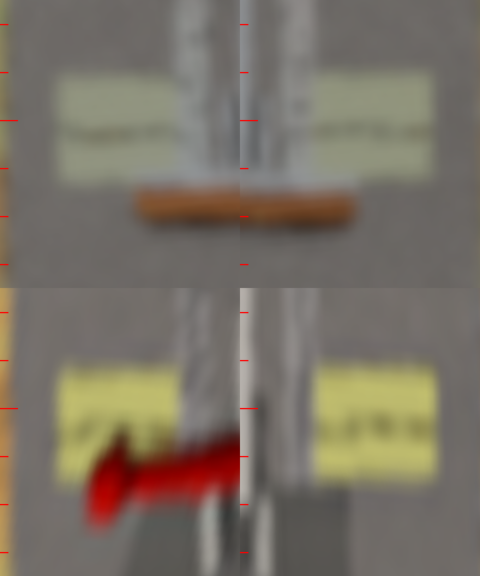

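```bash
cat >> h.py <<'E'
O=np.array([.5098,-.0141])   # mark frame estimate (top camera)
def prof(p,side,O=O):
    yr=(234,262) if side>0 else (-262,-234)
    xs,ys,im=rect(p,O,YAW,(-15,15),yr,s=.25); g=im.mean((1,2)); w=np.clip(np.median(g)-g,0,None)*(abs(xs)<8); w*= w>.4*w.max()
    pl=(w*xs).sum()/w.sum()
    yr=(195,222) if side>0 else (-222,-195)
    xs,ys,im=rect(p,O,YAW,(-70,25),yr,s=.25); d=(im[...,0]-im[...,2]).mean(1); 
    k=np.argmax(d); base=np.median(d[min(k+60,len(d)-20):][:40]); h=(d[k]+base)/2
    j=k+np.argmax(d[k:]<h)
    return round(float(pl),2),round(float(xs[j]),2),round(float(d[k]),1),round(float(base),1)
def tomark(P): # world -> mark frame mm
    c,s=np.cos(YAW),np.sin(YAW); d=np.asarray(P)[:2]-O; return np.round(1000*np.array([c*d[0]+s*d[1],-s*d[0]+c*d[1]]),1)
def plan(x,y,z,yawt):
    """tool x axis heading yawt in world, pointing down; mm in mark frame"""
    s=arm.observe(); c,sn=np.cos(YAW),np.sin(YAW)
    W=np.array([O[0]+(c*x-sn*y)/1000,O[1]+(sn*x+c*y)/1000,z/1000])
    Rc=R.from_rotvec(s['ee_rot']); Rt=R.from_matrix(np.array([[np.cos(yawt),np.sin(yawt),0],[np.sin(yawt),-np.cos(yawt),0],[0,0,-1]]))
    print('now',tomark(s['position']),round(1000*s['position'][2],1),'heading',np.round(np.arctan2(*Rc.as_matrix()[[1,0],0]),4),'t',round(float(s['clock']),2),'J',np.round(s['joints'],2))
    print('delta tool cm (before turning)',np.round(Rc.inv().apply(W-s['position'])*100,2),'turn',np.round((Rc.inv()*Rt).as_rotvec(),4))
E
python3 - <<'E'
from h import *
for c in('top',):
    d=dict(np.load(f'{c}0.npz'))
    for s in(1,-1): print(c,s,prof(d,s))
plan(-62,0,150,YAW); plan(-62,0,150,YAW+np.pi)
E
```

```text
top 1 (-1.23, -36.25, 78.1, 6.9)
top -1 (0.33, -37.75, 72.5, 6.8)
now [-329.   574.3] 226.7 heading 2.7737 t 2.2 J [-1.31  0.43  0.02  1.57 -0.01  1.13 -0.08]
delta tool cm (before turning) [-42.14 -47.27   7.67] turn [ 0.     -0.      2.8487]
now [-329.   574.3] 226.7 heading 2.7737 t 2.2 J [-1.31  0.43  0.02  1.57 -0.01  1.13 -0.08]
delta tool cm (before turning) [-42.14 -47.27   7.67] turn [ 0.      0.     -0.2929]
```

>>> carry_out(
  claw=[9.18,9.18,9.18,9.18,9.18,9.18,9.18,9.18,9.18,9.18,9.18,9.18,9.18,9.18,9.18,9.18,9.18,9.18,9.18,9.18],
  delta_pos=[
    [-2.5,-2.8,-0.5],
    [-2.5,-2.8,0],
    [-2.5,-2.8,0],
    [-2.5,-2.8,0],
    [-2.5,-2.8,0],
    [-2.5,-2.8,0],
    [-2.5,-2.8,0],
    [-2.5,-2.8,0],
    [-2.5,-2.8,0],
    [-2.5,-2.8,0],
    [-2.5,-2.8,0],
    [-2.5,-2.8,0],
    [-2.5,-2.8,0],
    [-2.5,-2.8,0],
    [-2.5,-2.8,0],
    [-2.5,-2.8,0],
    [-2.1,-2.5,0],
    [0,0,2],
    [0,0,2],
    [0,0,2],
  ],
  angular=[
    [0,0,0],
    [0,0,0],
    [0,0,0],
    [0,0,0],
    [0,0,0],
    [0,0,0],
    [0,0,0],
    [0,0,0],
    [0,0,0],
    [0,0,0],
    [0,0,0],
    [0,0,0],
    [0,0,0],
    [0,0,0],
    [0,0,0],
    [0,0,0],
    [0,0,0],
    [0,0,-0.1],
    [0,0,-0.1],
    [0,0,-0.093],
  ],
)

```text
clock: 4.2
position: [0.4478, -0.0098, 0.1713]
ee_rot: [0.112, 3.139, 0.0]
force: [0.8, 0.1, -0.7]
width: 1.006
gripper_force: 0.0
```

```bash
cat > pl.py <<'E'
import sys; from h import *
a=[float(v) for v in sys.argv[1:]]; plan(a[0],a[1],a[2],a[3]); s=arm.observe(); print(np.round(s['force'],2),s['width'],np.round(s['ee_rot'],3))
E
python3 pl.py -62 0 34 3.0666
```

```text
now [-62.2  -0.4] 171.3 heading 3.0701 t 4.2 J [-0.42  0.21  0.39  2.08 -0.1   0.87  1.52]
delta tool cm (before turning) [-1.000e-02  4.000e-02  1.373e+01] turn [0.0003 0.0009 0.0035]
[ 0.77  0.06 -0.68] 1.0055286936923877 [0.112 3.139 0.   ]
```

>>> carry_out(
  claw=[9.18,9.18,9.18,9.18,9.18,9.18,9.18,9.18],
  delta_pos=[
    [0,0,2.5],
    [0,0,2.5],
    [0,0,2.5],
    [0,0,2.5],
    [0,0,2],
    [0,0,1],
    [0,0,0.7],
    [0,0,0],
  ],
  angular=[
    [0,0,0],
    [0,0,0],
    [0,0,0],
    [0,0,0],
    [0,0,0],
    [0,0,0],
    [0,0,0],
    [0,0,0],
  ],
)

```text
clock: 5.0
position: [0.4475, -0.0096, 0.0345]
ee_rot: [-0.118, -3.139, 0.0]
force: [0.3, -0.6, 0.3]
width: 0.998
gripper_force: 0.0
```

```bash
cat >> h.py <<'E'
YAW=-.0718
E
python3 pl.py -24 0 34 3.0701; python3 - <<'E'
from h import *
p=arm.get_image('top'); save(p,'pics/top1.png')
im=cv2.imread('pics/top1.png')[180:390,210:540]; cv2.imwrite('pics/top1c.png',cv2.resize(im,(800,509)))
p=avg('top',4); print(prof(p,1),prof(p,-1))
E
```

```text
now [-62.5   0.1] 34.5 heading 3.0667 t 5.0 J [-0.33  0.45  0.3   2.21 -0.26  0.51  1.66]
delta tool cm (before turning) [-3.85  0.01  0.05] turn [-0.     -0.0004 -0.0034]
[ 0.29 -0.62  0.35] 0.9975374396977558 [-0.118 -3.139  0.   ]
(-0.43, -35.5, 83.7, 7.4) (-0.44, -38.5, 77.6, 7.1)
```

View pics/top1c.png

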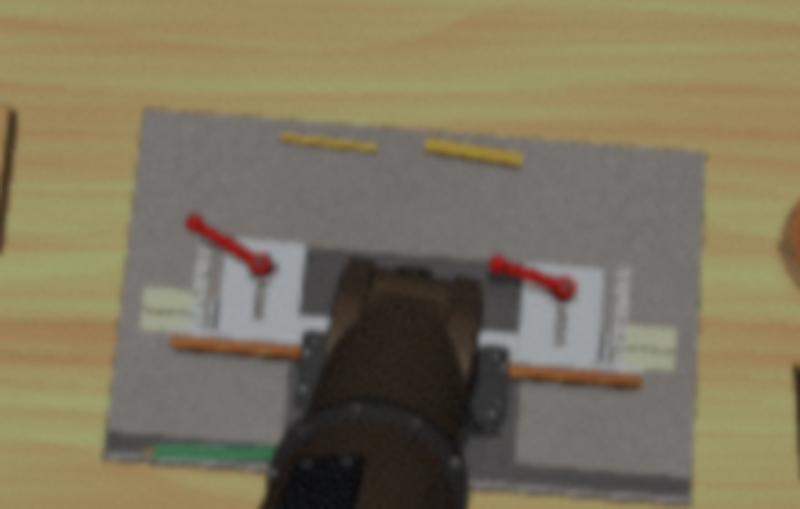

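>>> carry_out(
  claw=[9.18,9.18,9.18,9.18,9.18,9.18,9.18,9.18,9.18,9.18,9.18,9.18],
  delta_pos=[
    [-0.3,0,0],
    [-0.3,0,0],
    [-0.3,0,0],
    [-0.3,0,0],
    [-0.2,0,0],
    [-0.2,0,0],
    [-0.2,0,0],
    [-0.2,0,0],
    [-0.2,0,0],
    [-0.2,0,0],
    [-0.2,0,0],
    [0,0,0],
  ],
  angular=[
    [0,0,0],
    [0,0,0],
    [0,0,0],
    [0,0,0],
    [0,0,0],
    [0,0,0],
    [0,0,0],
    [0,0,0],
    [0,0,0],
    [0,0,0],
    [0,0,0],
    [0,0,0],
  ],
)

```text
clock: 6.45
position: [0.472, -0.0115, 0.0343]
ee_rot: [-0.117, -3.136, -0.0]
force: [-3.5, 0.4, 0.7]
width: 0.995
gripper_force: 2.3
```

```bash
cat > m.py <<'E'
from h import *
s=arm.observe(); print(tomark(s['position']),np.round(s['position'][2],4),np.round(s['force'],2),np.round(s['ee_rot'],4),round(float(s['clock']),2))
p=avg('top',6); print(prof(p,1),prof(p,-1))
E
python3 m.py
```

```text
[-37.9  -0.1] 0.0343 [-3.53  0.35  0.73] [-0.1174 -3.1365 -0.    ] 6.45
(-0.51, -21.5, 84.0, 4.9) (-0.33, -22.75, 78.5, 6.1)
```

```bash
python3 - <<'E'
from h import *
p=avg('top',8); np.savez('top2.npz',frame=p['frame'],mtx=p['mtx'],T=p['T'])
for yr in((200,222),(-222,-200)):
    xs,ys,im=rect(p,O,YAW,(-34,8),yr,s=2); 
    for x,r in zip(xs,im.mean(1)): print(x,np.round(r).astype(int).tolist(),end=' ')
    print()
a=[np.clip(rect(p,O,YAW,(-50,40),yr,s=.25)[2],0,255).astype(np.uint8) for yr in((180,275),(-275,-180))]
cv2.imwrite('pics/rect2.png',np.hstack(a)[:,:,::-1])
E
```

```text
8 [143, 145, 142] 6 [144, 146, 144] 4 [143, 146, 145] 2 [144, 145, 146] 0 [145, 144, 145] -2 [145, 138, 136] -4 [145, 128, 120] -6 [143, 114, 97] -8 [141, 101, 75] -10 [139, 91, 59] -12 [133, 84, 49] -14 [120, 75, 41] -16 [104, 67, 40] -18 [89, 63, 46] -20 [87, 73, 64] -22 [98, 91, 86] -24 [113, 109, 106] -26 [121, 118, 115] -28 [125, 123, 120] -30 [125, 123, 121] -32 [124, 121, 120] 
8 [140, 140, 137] 6 [141, 140, 138] 4 [140, 140, 138] 2 [141, 142, 141] 0 [144, 144, 144] -2 [144, 140, 140] -4 [142, 132, 128] -6 [137, 116, 106] -8 [132, 101, 83] -10 [129, 89, 62] -12 [126, 81, 50] -14 [118, 74, 42] -16 [108, 69, 41] -18 [96, 65, 45] -20 [91, 72, 60] -22 [98, 87, 81] -24 [110, 105, 102] -26 [119, 115, 112] -28 [124, 122, 119] -30 [124, 122, 119] -32 [123, 121, 118]
```

View pics/rect2.png

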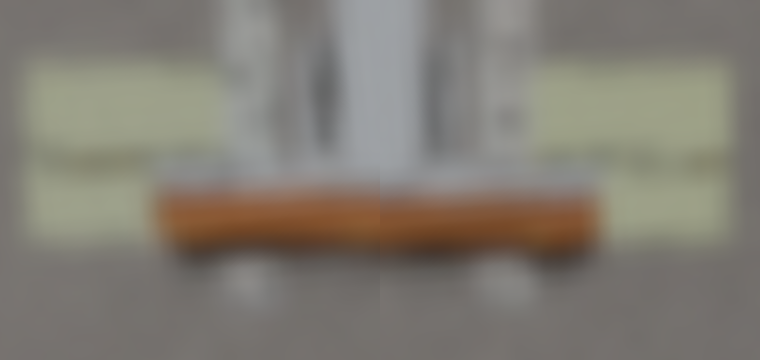

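```bash
cat >> h.py <<'E'
from scipy.optimize import least_squares
from scipy.special import ndtr
def edge(p,side,verbose=0):
    yr=(198,222) if side>0 else (-222,-198)
    pl=prof(p,side)[0]; e0=prof(p,side)[1]
    xs,ys,im=rect(p,O,YAW,(e0-14,e0+28),yr,s=.5); d=im.mean(1)
    ym=210*side; xw=O[0]+(np.cos(YAW)*e0-np.sin(YAW)*ym)/1000; h=(xw-T0(p)[0])*1000*.036/(T0(p)[2]-.056)
    def f(v,full=0):
        e,t,s=v; S=[ndtr((xs-a)/s) for a in(e,e+h,e+h+t)]
        A=np.stack([1-S[0],S[0]-S[1],S[1]-S[2],S[2]],1)
        L=np.linalg.lstsq(A,d,rcond=None)[0]
        return L if full else (A@L-d).ravel()
    r=least_squares(f,[e0-1,9,2.5],bounds=([e0-8,4,1],[e0+8,19,6]))
    if verbose: print('  levels',np.round(f(r.x,1)).astype(int).tolist(),'rms',round(float(np.sqrt(np.mean(r.fun**2))),2))
    return np.round([pl,r.x[0],r.x[0]-pl,h,*r.x[1:]],2)
def T0(p): return np.array(p['T'])[:3,3]
E
python3 - <<'E'
from h import *
for n in('top0','top2'):
    p=dict(np.load(n+'.npz'))
    for s in(1,-1): print(n,s,edge(p,s,1))
E
```

```text
levels [[105, 102, 99], [48, 37, 30], [129, 77, 42], [137, 138, 138]] rms 2.0
top0 1 [ -0.46 -39.06 -38.6    4.91  10.51   3.15]
  levels [[104, 101, 98], [33, 30, 26], [117, 69, 39], [136, 137, 136]] rms 2.1
top0 -1 [ -0.38 -41.85 -41.47   4.01  11.15   3.22]
  levels [[124, 123, 121], [58, 42, 29], [142, 86, 48], [144, 145, 144]] rms 1.23
top2 1 [ -0.56 -23.93 -23.37   5.31   9.78   3.03]
  levels [[123, 122, 120], [64, 47, 35], [127, 78, 45], [142, 142, 140]] rms 1.39
top2 -1 [ -0.45 -24.61 -24.16   4.46  10.24   2.94]
```

>>> carry_out(
  claw=[9.18,9.18,9.18,9.18,9.18,9.18,9.18,9.18,9.18,9.18,9.18],
  delta_pos=[
    [-0.2,0,0],
    [-0.2,0,0],
    [-0.2,0,0],
    [-0.2,0,0],
    [-0.2,0,0],
    [-0.2,0,0],
    [-0.2,0,0],
    [-0.2,0,0],
    [-0.2,0,0],
    [-0.1,0,0],
    [0,0,0],
  ],
  angular=[
    [0,0,0],
    [0,0,0],
    [0,0,0],
    [0,0,0],
    [0,0,0],
    [0,0,0],
    [0,0,0],
    [0,0,0],
    [0,0,0],
    [0,0,0],
    [0,0,0],
  ],
)

```text
clock: 8.25
position: [0.4927, -0.0129, 0.0348]
ee_rot: [0.118, 3.139, 0.0]
force: [-2.5, 0.5, -0.6]
width: 1.0
gripper_force: 1.5
```

```bash
cat > m.py <<'E'
from h import *
s=arm.observe(); print(tomark(s['position']),np.round(s['position'][2],4),np.round(s['force'],2),np.round(s['ee_rot'],4),round(float(s['clock']),2))
p=avg('top',6); np.savez('topL.npz',frame=p['frame'],mtx=p['mtx'],T=p['T'])
for s in(1,-1): print(edge(p,s,1))
q=avg('scene',6); np.savez('sceneL.npz',frame=q['frame'],mtx=q['mtx'],T=q['T'])
E
cat > sc.py <<'E'
from h import *
q=dict(np.load('sceneL.npz'))
# scene camera: lateral profile of pencil (z=.02) and fence top (z=.056)
for yr in((240,262),(-262,-240)):
    xs,ys,im=rect(q,O,YAW,(-16,16),yr,s=2); print('pencil',[(int(x),int(r.mean())) for x,r in zip(xs,im.mean(1))])
for yr in((205,225),(-225,-205)):
    xs,ys,im=rect(q,O,YAW,(-24,26),yr,z=.056,s=2); print('top',[(int(x),np.round(r).astype(int).tolist()) for x,r in zip(xs,im.mean(1))])
E
python3 m.py; python3 sc.py
```

```text
[-17.1  -0.1] 0.0348 [-2.54  0.55 -0.6 ] [0.1176 3.1389 0.    ] 8.25
  levels [[139, 139, 134], [74, 62, 49], [139, 85, 47], [142, 142, 142]] rms 2.25
[-0.08 -5.08 -5.    5.85 10.45  3.09]
  levels [[140, 139, 132], [46, 39, 30], [127, 76, 42], [145, 145, 144]] rms 3.46
[ 0.12 -6.01 -6.13  5.   10.82  3.08]
pencil [(16, 113), (14, 113), (12, 114), (10, 114), (8, 114), (6, 115), (4, 115), (2, 114), (0, 114), (-2, 114), (-4, 118), (-6, 124), (-8, 132), (-10, 143), (-12, 151), (-14, 158)]
pencil [(16, 114), (14, 113), (12, 114), (10, 114), (8, 114), (6, 114), (4, 114), (2, 113), (0, 112), (-2, 113), (-4, 113), (-6, 118), (-8, 127), (-10, 137), (-12, 149), (-14, 157)]
top [(26, [115, 111, 109]), (24, [117, 113, 111]), (22, [120, 116, 113]), (20, [121, 117, 115]), (18, [122, 118, 115]), (16, [123, 118, 116]), (14, [123, 118, 116]), (12, [123, 118, 116]), (10, [122, 118, 115]), (8, [122, 118, 115]), (6, [122, 118, 115]), (4, [122, 117, 115]), (2, [120, 116, 114]), (0, [119, 115, 112]), (-2, [117, 113, 110]), (-4, [115, 112, 109]), (-6, [115, 111, 108]), (-8, [113, 109, 106]), (-10, [111, 107, 104]), (-12, [108, 105, 102]), (-14, [104, 101, 98]), (-16, [100, 97, 94]), (-18, [96, 94, 91]), (-20, [95, 93, 90]), (-22, [95, 93, 90])]
top [(26, [133, 128, 126]), (24, [132, 128, 125]), (22, [131, 127, 124]), (20, [132, 127, 125]), (18, [132, 128, 125]), (16, [133, 128, 125]), (14, [132, 128, 125]), (12, [132, 128, 125]), (10, [132, 128, 125]), (8, [132, 128, 125]), (6, [133, 128, 126]), (4, [133, 128, 126]), (2, [133, 129, 126]), (0, [133, 128, 126]), (-2, [133, 128, 126]), (-4, [133, 129, 126]), (-6, [134, 130, 125]), (-8, [135, 130, 124]), (-10, [135, 131, 122]), (-12, [135, 131, 120]), (-14, [135, 131, 118]), (-16, [135, 131, 117]), (-18, [132, 128, 114]), (-20, [127, 124, 111]), (-22, [121, 118, 107])]
```

```bash
python3 - <<'E'
from h import *
q=dict(np.load('sceneL.npz')); print(np.round(q['T'],3).tolist(), np.round(q['mtx'],1).tolist())
save(dict(frame=np.clip(q['frame'],0,255).astype(np.uint8)),'pics/s3.png',1)
im=cv2.imread('pics/s3.png')[140:270,130:400]
b=[np.clip(rect(q,O,YAW,(-60,60),yr,s=.5)[2],0,255).astype(np.uint8) for yr in((180,280),(-280,-180))]
im=cv2.resize(im,(800,385)); b=np.hstack(b)[:,:,::-1]; z=np.zeros((b.shape[0],800,3),np.uint8); z[:,:b.shape[1]]=b
p=dict(np.load('topL.npz')); b=[np.clip(rect(p,O,YAW,(-60,60),yr,s=.5)[2],0,255).astype(np.uint8) for yr in((180,280),(-280,-180))]; b=np.hstack(b)[:,1:-1,::-1]; z[:,800-b.shape[1]:]=b
z[120]=(0,0,255); cv2.imwrite('pics/s3c.png',np.vstack([im,z[20:220]]))
E
```

```text
[[0.188, 0.505, -0.842, 1.648], [0.982, -0.085, 0.169, -0.237], [0.014, -0.859, -0.512, 0.764], [0.0, 0.0, 0.0, 1.0]] [[495.2, 0.0, 257.9], [0.0, 495.2, 185.0], [0.0, 0.0, 1.0]]
```

View pics/s3c.png

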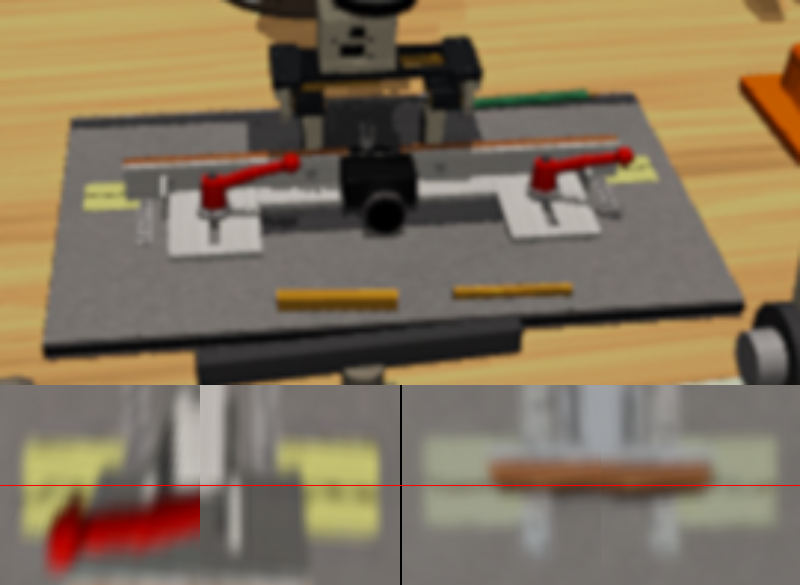

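```bash
sed -i 's/X,Y=np.meshgrid(xs,ys/X,Y=np.meshgrid(xs*1.0,ys*1.0/' h.py; python3 sc.py
```

```text
pencil [(16, 157), (14, 162), (12, 165), (10, 167), (8, 166), (6, 163), (4, 158), (2, 151), (0, 142), (-2, 135), (-4, 130), (-6, 125), (-8, 123), (-10, 119), (-12, 111), (-14, 104)]
pencil [(16, 158), (14, 164), (12, 167), (10, 167), (8, 166), (6, 165), (4, 160), (2, 150), (0, 141), (-2, 136), (-4, 135), (-6, 140), (-8, 149), (-10, 158), (-12, 165), (-14, 167)]
top [(26, [145, 40, 36]), (24, [134, 56, 53]), (22, [121, 71, 68]), (20, [109, 82, 78]), (18, [104, 96, 92]), (16, [107, 107, 103]), (14, [117, 117, 112]), (12, [131, 128, 121]), (10, [143, 135, 126]), (8, [154, 137, 123]), (6, [159, 133, 113]), (4, [160, 124, 99]), (2, [157, 112, 82]), (0, [153, 101, 67]), (-2, [147, 94, 58]), (-4, [140, 91, 60]), (-6, [134, 94, 69]), (-8, [128, 100, 83]), (-10, [123, 105, 94]), (-12, [119, 108, 102]), (-14, [117, 111, 107]), (-16, [116, 113, 110]), (-18, [116, 112, 110]), (-20, [116, 112, 109]), (-22, [116, 112, 109])]
top [(26, [90, 88, 84]), (24, [91, 88, 84]), (22, [90, 88, 84]), (20, [90, 88, 84]), (18, [93, 91, 87]), (16, [97, 95, 92]), (14, [107, 105, 101]), (12, [123, 121, 117]), (10, [139, 136, 131]), (8, [155, 146, 138]), (6, [162, 147, 137]), (4, [164, 139, 125]), (2, [160, 124, 101]), (0, [152, 106, 76]), (-2, [142, 90, 57]), (-4, [135, 84, 52]), (-6, [129, 85, 58]), (-8, [123, 90, 69]), (-10, [120, 97, 83]), (-12, [118, 105, 97]), (-14, [117, 110, 105]), (-16, [117, 112, 108]), (-18, [117, 114, 111]), (-20, [118, 114, 111]), (-22, [118, 114, 110])]
```

>>> carry_out(
  claw=[9.18,9.18,9.18,9.18],
  delta_pos=[
    [-0.1,0,0],
    [-0.1,0,0],
    [-0.1,0,0],
    [0,0,0],
  ],
  angular=[
    [0,0,-0.002],
    [0,0,0],
    [0,0,0],
    [0,0,0],
  ],
)

```text
clock: 9.25
position: [0.4942, -0.0132, 0.0346]
ee_rot: [-0.114, -3.137, -0.0]
force: [-6.2, -0.1, 4.3]
width: 0.999
gripper_force: 2.8
```

```bash
cat >> h.py <<'E'
def edge_s(q,side):
    yr=(206,224) if side>0 else (-224,-206)
    def pen():
        a=(244,264) if side>0 else (-264,-244)
        xs,ys,im=rect(q,O,YAW,(-14,10),a,s=.5); g=im[...,:2].mean((1,2)); w=np.clip(np.percentile(g,70)-g,0,None); w*=w>.4*w.max(); return (w*xs).sum()/w.sum()
    xs,ys,im=rect(q,O,YAW,(-24,19),yr,z=.056,s=.5); d=im.mean(1)
    def f(v,full=0):
        e,t,s=v; S=[ndtr((xs-a)/s) for a in(e,e+t,e+18)]
        A=np.stack([1-S[0],S[0]-S[1],S[1]-S[2],S[2]],1); L=np.linalg.lstsq(A,d,rcond=None)[0]
        return (A@L-d).ravel()
    r=least_squares(f,[-6,10,3],bounds=([-20,5,1],[10,15,6])); pl=pen()
    return np.round([pl,r.x[0],r.x[0]-pl,*r.x[1:],np.sqrt(np.mean(r.fun**2))],2)
E
echo "for s in(1,-1): print('scene',edge_s(q,s))" >>m.py
python3 -c "
from h import *
q=dict(np.load('sceneL.npz'))
for s in(1,-1): print('before',edge_s(q,s))"; python3 m.py
```

```text
before [-8.02 -5.45  2.57  8.2   4.97  1.21]
before [-3.5  -7.48 -3.98  8.94  4.35  0.86]
[-15.6  -0.2] 0.0346 [-6.18 -0.08  4.31] [-1.1440e-01 -3.1374e+00 -3.0000e-04] 9.25
  levels [[140, 140, 136], [71, 53, 40], [140, 84, 46], [144, 145, 144]] rms 2.47
[-0.1  -3.16 -3.06  5.88  9.59  3.08]
  levels [[140, 140, 133], [53, 44, 37], [126, 75, 41], [146, 145, 144]] rms 3.91
[ 0.24 -4.21 -4.45  5.05 11.03  3.26]
scene [-8.03 -4.    4.03  7.36  5.16  1.21]
scene [-3.49 -4.3  -0.8   6.67  4.47  0.64]
```

```bash
cat >> h.py <<'E'
def chroma(p,side,y0=198,y1=222):
    yr=(y0,y1) if side>0 else (-y1,-y0)
    pl,e0=prof(p,side)[:2]
    xs,ys,im=rect(p,O,YAW,(e0-14,e0+28),yr,s=.5); d=np.stack([im[...,0]-im[...,2],im[...,0]-im[...,1]],-1).mean(1)
    xw=O[0]+(np.cos(YAW)*e0-np.sin(YAW)*210*side)/1000; h=(xw-T0(p)[0])*1000*.036/(T0(p)[2]-.056)
    def f(v,full=0):
        e,t,s=v; S=[ndtr((xs-a)/s) for a in(e,e+h,e+h+t)]
        A=np.stack([1-S[0],S[0]-S[1],S[1]-S[2],S[2]],1); L=np.linalg.lstsq(A,d,rcond=None)[0]
        return L if full else (A@L-d).ravel()
    r=least_squares(f,[e0-1,9,3],bounds=([e0-8,4,2],[e0+8,19,4]))
    return np.round([r.x[0]-pl,*r.x[1:],np.sqrt(np.mean(r.fun**2))],2),np.round(f(r.x,1)[:,0]).tolist()
E
python3 - <<'E'
from h import *
for n in('top0','top2','topL'):
    p=dict(np.load(n+'.npz'))
    for s in(1,-1): print(n,s,chroma(p,s))
s=arm.observe();print(np.round(s['joints'],3))
p=arm.get_image('top'); q=arm.get_image('scene')
for k,pp in(('top',p),('scene',q)):
  for n in('fence_left','fence_right','mark_left','mark_right'):
    r=arm.place_of(n,pp)
    if r: print(k,n,r[0]['conf'],tomark(onz(pp,r[0]['centre'],.02)))
E
```

```text
top0 1 (array([-34.62,   6.85,   3.05,   0.9 ]), [7.0, 84.0, 80.0, -1.0])
top0 -1 (array([-37.62,   7.33,   2.9 ,   1.13]), [7.0, 80.0, 73.0, 1.0])
top2 1 (array([-19.7 ,   6.47,   3.04,   1.03]), [5.0, 92.0, 85.0, -0.0])
top2 -1 (array([-21.06,   7.2 ,   3.01,   1.15]), [5.0, 84.0, 79.0, 3.0])
topL 1 (array([0.86, 5.91, 3.24, 1.04]), [6.0, 90.0, 89.0, 0.0])
topL -1 (array([-0.27,  6.96,  3.12,  1.11]), [8.0, 79.0, 82.0, 2.0])
[-0.303  0.499  0.297  2.102 -0.26   0.577  1.677]
top fence_left 0.72 [  3.5 223.6]
top fence_right 0.85 [  -5.9 -235.3]
top mark_left 0.72 [ -2.5 229.4]
top mark_right 0.66 [   7.1 -228.2]
scene fence_left 0.93 [  2.1 228.6]
scene fence_right 0.92 [  -0.9 -236.3]
scene mark_left 0.7 [-28.8 223.3]
```

```bash
cat > jf.py <<'E'
from h import *
P=[]
for n in('top0','top2','topL'):
    p=dict(np.load(n+'.npz'))
    for s in(1,-1):
        yr=(200,222) if s>0 else (-222,-200)
        pl,e0=prof(p,s)[:2]; xs,ys,im=rect(p,O,YAW,(e0-14,e0+26),yr,s=.5)
        xw=O[0]+(np.cos(YAW)*e0-np.sin(YAW)*210*s)/1000; h=(xw-T0(p)[0])*1000*.036/(T0(p)[2]-.056)
        P.append((n,s,pl,e0,h,xs,im.mean(1)))
def model(v,i):
    t,k,w,m,sg=v[:5]; e=v[5+i]; n,s,pl,e0,h,xs,d=P[i]
    S=[ndtr((xs-a)/sg) for a in(e-w,e,e+h,e+h+t)]
    G,SH,F,Pl,A=1-S[0],S[0]-S[1],S[1]-S[2],S[2]-S[3],S[3]
    M=np.stack([G+m*SH,Pl+k*F,A],1); L=np.linalg.lstsq(M,d,rcond=None)[0]
    return (M@L-d).ravel()
for t in(None,6,8,9,10,12):
    lo=[4,.1,0,.1,2]+[q[3]-9 for q in P]; hi=[14,1.1,8,1,4.5]+[q[3]+9 for q in P]
    if t: lo[0]=t-.01;hi[0]=t+.01
    best=min((least_squares(lambda v:np.concatenate([model(v,i) for i in range(6)]),[t or 8,k0,w0,.5,3]+[q[3]-1 for q in P],bounds=(lo,hi)) for k0 in(.4,.9) for w0 in(.5,4)),key=lambda r:r.cost)
    print(t,'rms',round(float(np.sqrt(np.mean(best.fun**2))),3),'t,k,w,m,s',np.round(best.x[:5],2),'rel',np.round([best.x[5+i]-P[i][2] for i in range(6)],2))
E
python3 jf.py
```

```text
None rms 2.456 t,k,w,m,s [9.24 0.6  3.34 0.7  2.84] rel [-37.01 -39.61 -22.3  -22.62  -1.69  -2.51]
6 rms 2.568 t,k,w,m,s [6.01 1.09 3.45 0.1  3.43] rel [-34.2  -36.85 -19.5  -19.89   1.     0.17]
8 rms 2.496 t,k,w,m,s [8.01 0.77 2.54 0.27 3.05] rel [-35.86 -38.48 -21.14 -21.48  -0.58  -1.41]
9 rms 2.459 t,k,w,m,s [9.01 0.63 3.1  0.63 2.85] rel [-36.79 -39.39 -22.08 -22.39  -1.48  -2.3 ]
10 rms 2.504 t,k,w,m,s [9.99 0.52 4.76 0.88 2.94] rel [-37.74 -40.35 -22.99 -23.32  -2.33  -3.19]
12 rms 3.902 t,k,w,m,s [11.99  0.44  0.    1.    3.27] rel [-39.07 -41.84 -23.98 -24.49  -3.24  -4.35]
```

>>> carry_out(
  claw=[9.18,9.18,9.18],
  delta_pos=[
    [-0.1,0,0],
    [-0.1,0,0],
    [0,0,0],
  ],
  angular=[
    [0,0,-0.002],
    [0,0,0],
    [0,0,0],
  ],
)

```text
clock: 10.65
position: [0.4964, -0.0133, 0.0346]
ee_rot: [-0.111, -3.138, -0.0]
force: [-5.2, -0.7, 3.0]
width: 0.999
gripper_force: 2.7
```

```bash
python3 m.py | head -1; cat >> jf.py <<'E'
print('scene, t=9.2')
q=dict(np.load('sceneL.npz'))
for s in(1,-1):
    yr=(206,224) if s>0 else (-224,-206)
    xs,ys,im=rect(q,O,YAW,(-24,17),yr,z=.056,s=.5); d=im.mean(1)
    def f(v):
        e,sg=v; S=[ndtr((xs-a)/sg) for a in(e,e+9.2,e+18)]
        A=np.stack([1-S[0],S[0]-S[1],S[1]-S[2],S[2]],1); return (A@np.linalg.lstsq(A,d,rcond=None)[0]-d).ravel()
    r=least_squares(f,[-5,4]); print(s,np.round(r.x,2),'rel',round(r.x[0]+3.4,2),round(float(np.sqrt(np.mean(r.fun**2))),2))
E
python3 - <<'E'
import re
s=open('jf.py').read().replace("(None,6,8,9,10,12)","(None,)"); open('jf.py','w').write(s)
E
python3 jf.py
```

```text
[-13.4  -0.2] 0.0346 [-5.23 -0.67  2.97] [-1.1130e-01 -3.1378e+00 -1.0000e-04] 10.65
None rms 2.44 t,k,w,m,s [9.79 0.55 3.41 0.77 2.83] rel [-37.42 -40.04 -22.64 -22.99  -1.23  -0.76]
scene, t=9.2
1 [-3.4   4.36] rel -0.0 0.96
-1 [-2.81  4.56] rel 0.59 0.7
```

>>> carry_out(
  claw=[9.18,9.18,9.18,9.18,9.18,9.18,6,3.2],
  delta_pos=[
    [0.5,0,0],
    [1,0,0],
    [0,0,-2],
    [0,0,-3],
    [0,0,-4],
    [0,0,-4],
    [0,0,-2],
    [0,0,0],
  ],
  angular=[
    [0,0,0],
    [0,0,0],
    [0,0,0],
    [0,0,0],
    [0,0,0],
    [0,0,0],
    [0,0,0],
    [0,0,0],
  ],
)

```text
clock: 12.05
position: [0.4841, -0.0121, 0.1877]
ee_rot: [0.111, 3.133, 0.003]
force: [-0.7, -0.6, -0.9]
width: 0.875
gripper_force: 0.0
```

```bash
python3 m.py|head -5; python3 jf.py; cat > lv.py <<'E'
from h import *
for c in('top','scene'):
    p=arm.get_image(c)
    f=p['frame'].astype(int); red=((f[...,0]>110)&(f[...,1]<60)&(f[...,2]<70)).astype(np.uint8)
    for n in('left_lever','right_lever','left_lever_ball','right_lever_ball'):
        for r in arm.place_of(n,p)[:2]: print(c,n,round(r['conf'],2),tomark(onz(p,r['centre'],Z[n])))
E
python3 lv.py
```

```text
[-25.8   0.2] 0.1877 [-0.71 -0.6  -0.89] [1.1080e-01 3.1332e+00 2.6000e-03] 12.05
  levels [[138, 137, 132], [59, 46, 35], [138, 85, 47], [143, 143, 143]] rms 2.52
[ 0.03 -2.32 -2.35  5.93 10.41  3.02]
  levels [[136, 135, 128], [50, 42, 34], [126, 78, 44], [139, 138, 138]] rms 3.4
[ 0.35 -2.   -2.35  5.11 11.53  3.06]
None rms 2.437 t,k,w,m,s [9.84 0.54 3.45 0.78 2.83] rel [-37.46 -40.08 -22.68 -23.02  -1.32  -0.79]
scene, t=9.2
1 [-3.42  4.36] rel -0.02 0.94
-1 [-2.81  4.54] rel 0.59 0.69
top left_lever 0.6 [ 49.5 147.4]
top right_lever 0.5 [  43.5 -158.3]
top left_lever_ball 0.52 [192.9 -41.2]
top left_lever_ball 0.46 [ 90.1 219.4]
top right_lever_ball 0.65 [ 73.6 -76.1]
scene left_lever 0.54 [ 54.  150.3]
scene right_lever 0.79 [  52.4 -148.2]
scene left_lever_ball 0.74 [ 70.8 209.8]
scene left_lever_ball 0.48 [ 76.1 192.5]
scene right_lever_ball 0.67 [ 67.3 -86.1]
```

>>> carry_out(
  claw=[3.2,3.2,3.2,3.2,3.2,3.2,3.2,3.2,3.2,3.2,3.2,3.2,3.2,3.2,3.2],
  delta_pos=[
    [0,0,0],
    [0,0,0],
    [0,0,0],
    [0,0,0],
    [0,0,0],
    [0,0,0],
    [0,0,0],
    [0,0,0],
    [0,0,0],
    [0,0,0],
    [0,0,0],
    [0,0,0],
    [0,0,0],
    [0,0,0],
    [0,0,0],
  ],
  angular=[
    [0,0,0.14],
    [0,0,0.14],
    [0,0,0.14],
    [0,0,0.14],
    [0,0,0.14],
    [0,0,0.14],
    [0,0,0.14],
    [0,0,0.14],
    [0,0,0.14],
    [0,0,0.14],
    [0,0,0.14],
    [0,0,0.14],
    [0,0,0.14],
    [0,0,0.14],
    [0,0,0],
  ],
)

```text
clock: 14.65
position: [0.4824, -0.0121, 0.1847]
ee_rot: [2.671, 1.654, -0.0]
force: [0.3, -0.2, 0.5]
width: 0.351
gripper_force: 0.0
```

```bash
python3 pl.py 78 212 130 1.05
```

```text
now [-27.5   0.1] 184.7 heading 1.1088 t 14.65 J [-0.74  0.3   0.83  2.01 -0.28  0.94 -0.22]
delta tool cm (before turning) [23.61  1.69  5.46] turn [0.0001 0.0002 0.0588]
[ 0.3  -0.24  0.5 ] 0.35103132912049595 [ 2.671  1.654 -0.   ]
```

>>> carry_out(
  claw=[4,4,4,4,4,4,4,4,4,4,4,4],
  delta_pos=[
    [3,0.2,0],
    [3,0.2,0.5],
    [3,0.2,0.9],
    [3,0.2,1],
    [3,0.2,1],
    [3,0.2,1],
    [3,0.2,1],
    [2.6,0.3,0],
    [0,0,0],
    [0,0,1],
    [0,0,1],
    [0,0,0],
  ],
  angular=[
    [0,0,0],
    [0,0,0],
    [0,0,0],
    [0,0,0],
    [0,0,0],
    [0,0,0],
    [0,0,0],
    [0,0,0],
    [0,0,0.06],
    [0,0,0],
    [0,0,0],
    [0,0,0],
  ],
)

```text
clock: 15.85
position: [0.601, 0.1908, 0.1089]
ee_rot: [-2.716, -1.577, 0.005]
force: [-0.9, 0.2, -0.1]
width: 0.437
gripper_force: 0.0
```

```bash
python3 pl.py 78 212 68 1.05; python3 - <<'E'
from h import *
p=arm.get_image('scene'); a=p['frame'][130:230,270:410,::-1]
t=arm.get_image('top'); b=t['frame'][130:230,150:290,::-1]
cv2.imwrite('pics/lev1.png',cv2.resize(np.hstack([a,b]),(798,285),interpolation=cv2.INTER_CUBIC))
E
```

```text
now [ 76.2 210.9] 108.9 heading 1.0522 t 15.85 J [-0.85  0.64  0.71  1.73 -0.49  0.96 -0.46]
delta tool cm (before turning) [0.18 0.12 4.09] turn [-0.0021  0.0023  0.0022]
[-0.93  0.21 -0.13] 0.4369950767532344 [-2.716 -1.577  0.005]
```

View pics/lev1.png

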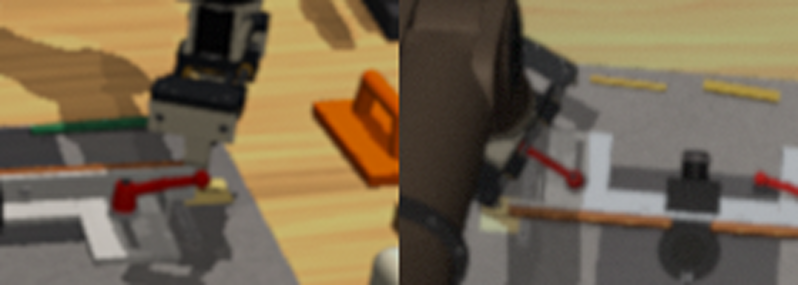

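The pictures show the gripper standing right over the left ball, which is at about (205,180) in the left panel. I'm lowering it now.

>>> carry_out(
  claw=[4,4,4,4,4],
  delta_pos=[
    [0.2,0.1,1],
    [0,0,1],
    [0,0,1],
    [0,0,1],
    [0,0,0],
  ],
  angular=[
    [0,0,0],
    [0,0,0],
    [0,0,0],
    [0,0,0],
    [0,0,0],
  ],
)

```text
clock: 16.45
position: [0.6031, 0.1927, 0.0689]
ee_rot: [-2.718, -1.575, 0.004]
force: [-0.1, -0.1, 0.4]
width: 0.435
gripper_force: 0.0
```

>>> carry_out(
  claw=[2.6,2.6,2.6,2.6,2.6,2.6,2.6,2.6],
  delta_pos=[
    [0,0,0],
    [0,0,0],
    [0,0.2,0],
    [0,0.2,0],
    [0,0.2,0],
    [0,0.2,0],
    [0,0.2,0],
    [0,0,0],
  ],
  angular=[
    [0,0,0],
    [0,0,0],
    [0,0,0.03],
    [0,0,0.03],
    [0,0,0.03],
    [0,0,0.03],
    [0,0,0.03],
    [0,0,0],
  ],
  force=5,
)

```text
clock: 17.25
position: [0.6129, 0.1875, 0.0708]
ee_rot: [-2.829, -1.365, -0.001]
force: [-3.3, 1.7, 2.7]
width: 0.288
gripper_force: 1.6
```

```bash
cat > t.py <<'E'
import sys; from h import *
H=np.array([48,150*float(sys.argv[1])]); s=arm.observe()
Rc=R.from_rotvec(s['ee_rot']).as_matrix(); r=tomark(s['position'])-H; c,sn=np.cos(YAW),np.sin(YAW); f=s['force']; fm=np.array([c*f[0]+sn*f[1],-sn*f[0]+c*f[1]])
ph=np.arctan2(r[1],r[0]); t=np.array([np.sin(ph),-np.cos(ph)]); u=r/np.linalg.norm(r)
print('phi',ph.round(3),'rad',np.linalg.norm(r).round(1),'z',s['position'][2].round(4),'heading_mark',(np.arctan2(Rc[1,0],Rc[0,0])-YAW).round(3),'Ftan',(-fm@t).round(2),'Frad',(fm@u).round(2),'Fz',f[2].round(2),'toolF',np.round(Rc.T@f,2),'w',round(float(s['width'])*92,1),'gf',s['gripper_force'].round(2),'j7',s['joints'][6].round(2),'t',round(float(s['clock']),2))
E
python3 t.py 1
```

```text
Traceback (most recent call last):
  File "t.py", line 5, in <module>
    print('phi',ph.round(3),'rad',np.linalg.norm(r).round(1),'z',s['position'][2].round(4),'heading_mark',(np.arctan2(Rc[1,0],Rc[0,0])-YAW).round(3),'Ftan',(-fm@t).round(2),'Frad',(fm@u).round(2),'Fz',f[2].round(2),'toolF',np.round(Rc.T@f,2),'w',round(float(s['width'])*92,1),'gf',s['gripper_force'].round(2),'j7',s['joints'][6].round(2),'t',round(float(s['clock']),2))
                                                                                                                                                                                                                                                                                         ^^^^^^^^^^^^^^^^^^^^^^^^
AttributeError: 'float' object has no attribute 'round'
```

```bash
sed -i "s/s\['gripper_force'\].round(2)/round(float(s['gripper_force']),2)/" t.py; python3 t.py 1
```

```text
phi 0.968 rad 71.0 z 0.0708 heading_mark 0.971 Ftan 3.59 Frad -0.75 Fz 2.66 toolF [-0.74 -3.59 -2.66] w 26.5 gf 1.6 j7 -0.55 t 17.25
```

>>> carry_out(
  claw=[2.6,2.6,2.6,2.6,2.6],
  delta_pos=[
    [0,0.3,0],
    [0,0.3,0],
    [0,0.3,0],
    [0,0.3,0],
    [0,0,0],
  ],
  angular=[
    [0,0,0.043],
    [0,0,0.043],
    [0,0,0.043],
    [0,0,0.043],
    [0,0,0],
  ],
)

```text
clock: 17.75
position: [0.6218, 0.1793, 0.0707]
ee_rot: [2.935, 1.118, 0.001]
force: [-2.4, 2.3, 1.0]
width: 0.285
gripper_force: 1.2
```

```bash
python3 t.py 1
```

```text
phi 0.796 rad 71.4 z 0.0707 heading_mark 0.8 Ftan 3.31 Frad -0.33 Fz 0.95 toolF [-0.32 -3.32 -0.95] w 26.2 gf 1.17 j7 -0.68 t 17.75
```

>>> carry_out(
  claw=[2.6,2.6,2.6,2.6,2.6],
  delta_pos=[
    [0,0.3,0],
    [0,0.3,0],
    [0,0.3,0],
    [0,0.3,0],
    [0,0,0],
  ],
  angular=[
    [0,0,0.043],
    [0,0,0.043],
    [0,0,0.043],
    [0,0,0.043],
    [0,0,0],
  ],
)

```text
clock: 18.25
position: [0.6291, 0.1699, 0.0707]
ee_rot: [3.02, 0.864, 0.0]
force: [-1.0, 2.0, 1.2]
width: 0.282
gripper_force: 1.2
```

```bash
python3 t.py 1
```

```text
phi 0.63 rad 71.4 z 0.0707 heading_mark 0.629 Ftan 2.21 Frad 0.19 Fz 1.2 toolF [ 0.18 -2.21 -1.2 ] w 25.9 gf 1.2 j7 -0.8 t 18.25
```

>>> carry_out(
  claw=[2.6,2.6,2.6,2.6,2.6],
  delta_pos=[
    [0,0.3,0],
    [0,0.3,0],
    [0,0.3,0],
    [0,0.3,0],
    [0,0,0],
  ],
  angular=[
    [0,0,0.043],
    [0,0,0.043],
    [0,0,0.043],
    [0,0,0.043],
    [0,0,0],
  ],
)

```text
clock: 18.75
position: [0.6347, 0.1593, 0.0707]
ee_rot: [3.083, 0.602, 0.0]
force: [-2.6, 1.8, 1.0]
width: 0.283
gripper_force: 1.2
```

```bash
python3 t.py 1
```

```text
phi 0.463 rad 71.6 z 0.0707 heading_mark 0.458 Ftan 2.62 Frad -1.71 Fz 0.97 toolF [-1.72 -2.61 -0.97] w 26.0 gf 1.15 j7 -0.93 t 18.75
```

>>> carry_out(
  claw=[2.6,2.6,2.6,2.6,2.6],
  delta_pos=[
    [0,0.3,0],
    [0,0.3,0],
    [0,0.3,0],
    [0,0.3,0],
    [0,0,0],
  ],
  angular=[
    [0,0,0.043],
    [0,0,0.043],
    [0,0,0.043],
    [0,0,0.043],
    [0,0,0],
  ],
)

```text
clock: 19.25
position: [0.6384, 0.148, 0.0707]
ee_rot: [3.123, 0.336, 0.0]
force: [-2.4, 3.5, 1.4]
width: 0.288
gripper_force: 1.2
```

```bash
python3 t.py 1
```

```text
phi 0.296 rad 71.7 z 0.0707 heading_mark 0.286 Ftan 3.97 Frad -1.56 Fz 1.43 toolF [-1.6  -3.95 -1.43] w 26.5 gf 1.18 j7 -1.05 t 19.25
```

>>> carry_out(
  claw=[2.6,2.6,2.6,2.6,2.6],
  delta_pos=[
    [0,0.3,0],
    [0,0.3,0],
    [0,0.2,0],
    [0,0.2,0],
    [0,0,0],
  ],
  angular=[
    [0,0,0.043],
    [0,0,0.043],
    [0,0,0.029],
    [0,0,0.029],
    [0,0,0],
  ],
)

```text
clock: 19.75
position: [0.64, 0.138, 0.0707]
ee_rot: [3.14, 0.108, 0.0]
force: [-1.0, 3.4, 0.9]
width: 0.281
gripper_force: 1.5
```

```bash
python3 t.py 1
```

```text
phi 0.155 rad 71.9 z 0.0707 heading_mark 0.14 Ftan 3.43 Frad -0.67 Fz 0.9 toolF [-0.72 -3.42 -0.9 ] w 25.8 gf 1.5 j7 -1.16 t 19.75
```

>>> carry_out(
  claw=[2.6,2.6,2.6,2.6,2.6],
  delta_pos=[
    [0,0.3,0],
    [0,0.3,0],
    [0,0.3,0],
    [0,0.3,0],
    [0,0,0],
  ],
  angular=[
    [0,0,0.043],
    [0,0,0.043],
    [0,0,0.043],
    [0,0,0.043],
    [0,0,0],
  ],
)

```text
clock: 20.25
position: [0.6401, 0.1259, 0.0707]
ee_rot: [3.137, -0.162, 0.001]
force: [-0.9, 1.7, 0.7]
width: 0.284
gripper_force: 1.1
```

```bash
python3 t.py 1
```

```text
phi -0.014 rad 71.9 z 0.0707 heading_mark -0.031 Ftan 1.6 Frad -1.0 Fz 0.66 toolF [-1.03 -1.58 -0.66] w 26.1 gf 1.08 j7 -1.28 t 20.25
```

>>> carry_out(
  claw=[2.6,2.6,2.6,2.6,2.6],
  delta_pos=[
    [0,0.3,0],
    [0,0.3,0],
    [0,0.3,0],
    [0,0.3,0],
    [0,0,0],
  ],
  angular=[
    [0,0,0.043],
    [0,0,0.043],
    [0,0,0.043],
    [0,0,0.043],
    [0,0,0],
  ],
)

```text
clock: 20.75
position: [0.6381, 0.1142, 0.0708]
ee_rot: [3.112, -0.43, 0.001]
force: [-0.8, 2.7, 0.4]
width: 0.279
gripper_force: 1.1
```

```bash
python3 t.py 1
```

```text
phi -0.179 rad 71.9 z 0.0708 heading_mark -0.203 Ftan 2.4 Frad -1.41 Fz 0.44 toolF [-1.47 -2.37 -0.44] w 25.7 gf 1.12 j7 -1.4 t 20.75
```

>>> carry_out(
  claw=[2.6,2.6,2.6,2.6,2.6],
  delta_pos=[
    [0,0.3,0],
    [0,0.3,0],
    [0,0.3,0],
    [0,0.3,0],
    [0,0,0],
  ],
  angular=[
    [0,0,0.043],
    [0,0,0.043],
    [0,0,0.043],
    [0,0,0.043],
    [0,0,0],
  ],
)

```text
clock: 21.25
position: [0.6342, 0.103, 0.0708]
ee_rot: [3.064, -0.694, 0.001]
force: [-0.3, 2.9, 0.7]
width: 0.284
gripper_force: 1.2
```

```bash
python3 t.py 1
```

```text
phi -0.345 rad 71.9 z 0.0708 heading_mark -0.374 Ftan 2.52 Frad -1.39 Fz 0.67 toolF [-1.46 -2.48 -0.67] w 26.1 gf 1.16 j7 -1.53 t 21.25
```

>>> carry_out(
  claw=[2.6,2.6,2.6,2.6,2.6],
  delta_pos=[
    [0,0.3,0],
    [0,0.3,0],
    [0,0.3,0],
    [0,0.3,0],
    [0,0,0],
  ],
  angular=[
    [0,0,0.043],
    [0,0,0.043],
    [0,0,0.043],
    [0,0,0.043],
    [0,0,0],
  ],
)

```text
clock: 21.75
position: [0.6285, 0.0927, 0.0709]
ee_rot: [-2.993, 0.954, -0.001]
force: [1.0, 2.1, -0.9]
width: 0.28
gripper_force: 1.5
```

```bash
python3 t.py 1
```

```text
phi -0.507 rad 71.8 z 0.0709 heading_mark -0.546 Ftan 2.33 Frad -0.35 Fz -0.9 toolF [-0.44 -2.31  0.9 ] w 25.8 gf 1.45 j7 -1.65 t 21.75
```

>>> carry_out(
  claw=[2.6,2.6,2.6,2.6],
  delta_pos=[
    [0,0.3,0],
    [0,0.3,0],
    [0,0.3,0],
    [0,0,0],
  ],
  angular=[
    [0,0,0.043],
    [0,0,0.043],
    [0,0,0.043],
    [0,0,0],
  ],
)

```text
clock: 22.15
position: [0.6234, 0.0861, 0.0709]
ee_rot: [-2.925, 1.144, -0.002]
force: [2.4, 4.2, -1.0]
width: 0.288
gripper_force: 2.3
```

```bash
python3 t.py 1; python3 lv.py
```

```text
phi -0.625 rad 71.6 z 0.0709 heading_mark -0.674 Ftan 4.72 Frad -0.83 Fz -1.01 toolF [-1.07 -4.68  1.01] w 26.5 gf 2.3 j7 -1.75 t 22.15
top left_lever 0.43 [ 45.7 145.2]
top right_lever 0.71 [  44.  -151.7]
top left_lever_ball 0.61 [118.1 123.4]
top right_lever_ball 0.64 [ 67.2 -90.9]
scene left_lever 0.48 [ 44.1 154.4]
scene right_lever 0.56 [  46.4 -151.5]
scene left_lever_ball 0.43 [ 98.1 118.5]
scene right_lever_ball 0.76 [ 74.1 -84.7]
```

>>> carry_out(
  claw=[2.6,2.6,2.6,2.6,2.6],
  delta_pos=[
    [0,0.2,0],
    [0,0.2,0],
    [0,0.2,0],
    [0,0,0],
    [0,0,0],
  ],
  angular=[
    [0,0,0.029],
    [0,0,0.029],
    [0,0,0.029],
    [0,0,0],
    [0,0,0],
  ],
)

```text
clock: 23.15
position: [0.6196, 0.082, 0.071]
ee_rot: [-2.873, 1.269, -0.003]
force: [5.3, 4.8, -1.6]
width: 0.282
gripper_force: 3.3
```

```bash
python3 t.py 1
```

```text
phi -0.702 rad 71.5 z 0.071 heading_mark -0.76 Ftan 7.13 Frad 0.42 Fz -1.57 toolF [ 0.01 -7.14  1.58] w 26.0 gf 3.27 j7 -1.81 t 23.15
```

>>> carry_out(
  claw=[2.6,2.6,2.6,2.6,2.6],
  delta_pos=[
    [0,0.2,0],
    [0,0.2,0],
    [0,0.2,0],
    [0,0,0],
    [0,0,0],
  ],
  angular=[
    [0,0,0.029],
    [0,0,0.029],
    [0,0,0.029],
    [0,0,0],
    [0,0,0],
  ],
)

```text
clock: 23.65
position: [0.6153, 0.0783, 0.0711]
ee_rot: [-2.815, 1.392, -0.003]
force: [5.2, 5.0, -2.0]
width: 0.283
gripper_force: 3.8
```

```bash
python3 t.py 1; python3 m.py; python3 jf.py
```

```text
phi -0.782 rad 71.3 z 0.0711 heading_mark -0.847 Ftan 7.21 Frad -0.33 Fz -1.98 toolF [-0.8  -7.17  2.  ] w 26.1 gf 3.82 j7 -1.87 t 23.65
[98.6 99.7] 0.0711 [ 5.22  4.99 -1.98] [-2.8146  1.3921 -0.0032] 23.65
  levels [[153, 152, 147], [67, 53, 40], [154, 94, 53], [156, 156, 156]] rms 4.02
[ 5.21 -2.31 -7.52  5.93 10.21  2.95]
  levels [[151, 150, 143], [57, 49, 40], [141, 88, 50], [155, 154, 154]] rms 3.77
[ 0.32 -2.01 -2.33  5.11 11.53  3.07]
scene [ -3.21 -15.04 -11.83  15.     6.     1.  ]
scene [-3.5  -1.91  1.6   7.5   4.76  0.62]
None rms 2.684 t,k,w,m,s [9.76 0.56 3.45 0.76 2.79] rel [-37.37 -39.98 -22.6  -22.94  -6.43  -0.65]
scene, t=9.2
1 [-13.92   7.  ] rel -10.52 0.82
-1 [-2.83  4.54] rel 0.57 0.71
```

```bash
sed -i "s/; s=arm.observe()/; s=arm.observe(); F=[s['force']]+[(arm.get_image('top'),arm.observe()['force'])[1] for _ in range(7)]/; s/f=s\['force'\]/f=np.mean(F,0); print('std',np.std(F,0).round(2))/" t.py; python3 t.py 1
```

```text
std [0.72 0.58 0.39]
phi -0.781 rad 71.4 z 0.0711 heading_mark -0.847 Ftan 7.45 Frad -0.28 Fz -2.3 toolF [-0.77 -7.41  2.31] w 25.9 gf 3.82 j7 -1.87 t 24.25
```

>>> carry_out(
  claw=[2.6,2.6,2.6,2.6],
  delta_pos=[
    [0,0.2,0],
    [0,0.2,0],
    [0,0.1,0],
    [0,0,0],
  ],
  angular=[
    [0,0,0.029],
    [0,0,0.029],
    [0,0,0.014],
    [0,0,0],
  ],
)

```text
clock: 25.0
position: [0.6118, 0.0757, 0.0711]
ee_rot: [-2.762, 1.492, -0.004]
force: [7.4, 7.4, -3.1]
width: 0.295
gripper_force: 5.0
```

```bash
python3 t.py 1
```

```text
std [0.4  0.74 0.28]
phi -0.843 rad 71.1 z 0.0711 heading_mark -0.919 Ftan 10.17 Frad -0.46 Fz -2.82 toolF [ -1.23 -10.1    2.85] w 27.2 gf 5.0 j7 -1.93 t 25.0
```

>>> carry_out(
  claw=[3,4,4,4,4,4,4,4,4,4,4,4,4,4,4,4,4,4,4,4],
  delta_pos=[
    [0,-0.4,0],
    [0,-0.1,0],
    [0,0,-2],
    [0,0,-3],
    [0,0,-2],
    [0,0,0],
    [0,0,0],
    [0,0,0],
    [0,0,0],
    [0,0,0],
    [0,0,0],
    [0,0,0],
    [0,0,0],
    [0,0,0],
    [0,0,0],
    [0,0,0],
    [0,0,0],
    [0,0,0],
    [0,0,0],
    [0,0,0],
  ],
  angular=[
    [0,0,0],
    [0,0,0],
    [0,0,0],
    [0,0,0],
    [0,0,0],
    [0,0,-0.149],
    [0,0,-0.149],
    [0,0,-0.149],
    [0,0,-0.149],
    [0,0,-0.149],
    [0,0,-0.149],
    [0,0,-0.149],
    [0,0,-0.149],
    [0,0,-0.149],
    [0,0,-0.149],
    [0,0,-0.149],
    [0,0,-0.149],
    [0,0,-0.149],
    [0,0,-0.149],
    [0,0,-0.149],
  ],
)

```text
clock: 27.35
position: [0.6141, 0.0754, 0.1422]
ee_rot: [2.55, 1.832, 0.0]
force: [-0.7, -0.1, -0.2]
width: 0.433
gripper_force: 0.0
```

```bash
python3 lv.py; python3 pl.py 68 -86 110 1.23; python3 m.py | sed -n 2,5p; python3 jf.py
```

```text
top right_lever 0.48 [  46.  -153.9]
top right_lever 0.43 [116.9 454.4]
top right_lever_ball 0.71 [  -6.4 -227. ]
top right_lever_ball 0.45 [ 66.9 -95.8]
scene left_lever 0.61 [ 55.8 152.9]
scene right_lever 0.72 [  43.4 -151.4]
scene left_lever_ball 0.69 [ 78.7 100.2]
scene right_lever_ball 0.65 [ 67.5 -73.7]
scene right_lever_ball 0.24 [ 116.8 -154.5]
now [97.3 98.5] 140.7 heading 1.2397 t 27.85 J [-0.64  0.57  0.65  1.73 -0.4   0.98 -0.17]
delta tool cm (before turning) [-18.58   1.9    3.08] turn [-0.      0.0004  0.0097]
[-0.22 -0.4  -0.29] 0.43149975094220455 [ 2.557  1.825 -0.   ]
  levels [[62, 51, 41], [65, 53, 41], [33, 32, 32], [45, 44, 44]] rms 0.14
[ 6.71 20.   13.29  6.2  10.07  4.26]
  levels [[152, 151, 143], [56, 49, 39], [141, 88, 50], [155, 154, 154]] rms 3.8
[ 0.34 -2.03 -2.37  5.11 11.58  3.07]
None rms 3.128 t,k,w,m,s [7.73 0.89 2.53 0.1  3.24] rel [-35.54 -38.19 -20.79 -21.16   1.19   1.08]
scene, t=9.2
1 [-3.44  4.31] rel -0.04 0.94
-1 [-2.84  4.53] rel 0.56 0.71
```

>>> carry_out(
  claw=[5,5,5,5,5,5,5,5,5],
  delta_pos=[
    [-3,0.3,0],
    [-3,0.3,0],
    [-3,0.3,0],
    [-3,0.3,0],
    [-3,0.3,0.5],
    [-3,0.3,1],
    [-0.6,0.1,1],
    [0,0,0.6],
    [0,0,0],
  ],
  angular=[
    [0,0,0],
    [0,0,0],
    [0,0,0],
    [0,0,0],
    [0,0,0],
    [0,0,0],
    [0,0,0.01],
    [0,0,0],
    [0,0,0],
  ],
)

```text
clock: 29.35
position: [0.5714, -0.1036, 0.1088]
ee_rot: [-2.563, -1.814, 0.001]
force: [0.2, 0.9, 0.1]
width: 0.546
gripper_force: 0.0
```

```bash
python3 pl.py 68 -86 70 1.23; python3 - <<'E'
from h import *
p=arm.get_image('scene'); a=p['frame'][130:230,150:290,::-1]
t=arm.get_image('top'); b=t['frame'][130:230,220:360,::-1]
cv2.imwrite('pics/lev2.png',cv2.resize(np.hstack([a,b]),(798,285),interpolation=cv2.INTER_CUBIC))
E
```

```text
now [ 67.9 -84.8] 108.8 heading 1.2318 t 29.35 J [-0.35  0.55  0.64  1.85 -0.42  0.88  0.15]
delta tool cm (before turning) [-0.11  0.05  3.87] turn [-0.0017 -0.0003  0.0018]
[0.17 0.89 0.07] 0.54589790805483 [-2.563e+00 -1.814e+00  1.000e-03]
```

View pics/lev2.png

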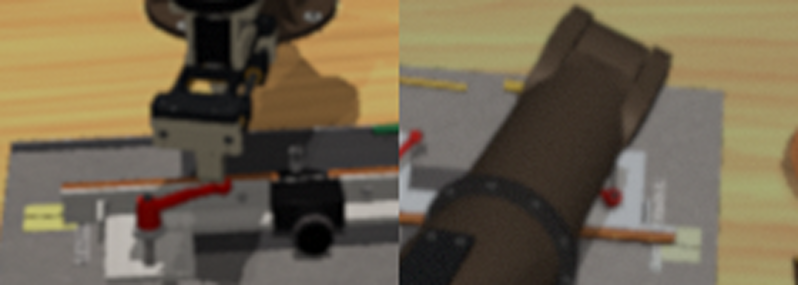

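The ball, at about (228,187) in the left panel, sits under the fingers, so I'm lowering.

>>> carry_out(
  claw=[5,5,5,5,5,2.6,2.6,2.6],
  delta_pos=[
    [0,0,1],
    [0,0,1],
    [0,0,1],
    [0,0,0.8],
    [0,0,0],
    [0,0,0],
    [0,0,0],
    [0,0,0],
  ],
  angular=[
    [0,0,0],
    [0,0,0],
    [0,0,0],
    [0,0,0],
    [0,0,0],
    [0,0,0],
    [0,0,0],
    [0,0,0],
  ],
)

```text
clock: 30.25
position: [0.5715, -0.1049, 0.072]
ee_rot: [-2.565, -1.813, -0.0]
force: [-2.9, 2.4, 1.3]
width: 0.334
gripper_force: 2.1
```

```bash
python3 t.py -1
```

```text
std [0.6  0.69 0.65]
phi 1.266 rad 67.0 z 0.072 heading_mark 1.302 Ftan 4.34 Frad 1.4 Fz 2.8 toolF [ 1.56 -4.29 -2.8 ] w 30.8 gf 2.1 j7 0.18 t 30.25
```

>>> carry_out(
  claw=[2.6,2.6,2.6,2.6,2.6],
  delta_pos=[
    [0.1,0.3,0],
    [0.1,0.3,0],
    [0,0.3,0],
    [0,0.3,0],
    [0,0,0],
  ],
  angular=[
    [0,0,0.043],
    [0,0,0.043],
    [0,0,0.043],
    [0,0,0.043],
    [0,0,0],
  ],
)

```text
clock: 31.1
position: [0.5833, -0.1087, 0.0716]
ee_rot: [2.712, 1.584, -0.001]
force: [-2.8, -0.1, 0.8]
width: 0.283
gripper_force: 0.9
```

```bash
python3 t.py -1
```

```text
std [0.7  0.39 0.42]
phi 1.086 rad 68.9 z 0.0716 heading_mark 1.129 Ftan 1.49 Frad -0.83 Fz -0.22 toolF [-0.76 -1.52  0.22] w 26.0 gf 0.93 j7 0.05 t 31.1
```

>>> carry_out(
  claw=[2.6,2.6,2.6,2.6,2.6],
  delta_pos=[
    [0,0.3,0],
    [0,0.3,0],
    [0,0.3,0],
    [0,0.3,0],
    [0,0,0],
  ],
  angular=[
    [0,0,0.043],
    [0,0,0.043],
    [0,0,0.043],
    [0,0,0.043],
    [0,0,0],
  ],
)

```text
clock: 31.95
position: [0.5932, -0.1143, 0.0716]
ee_rot: [-2.838, -1.347, 0.001]
force: [-2.6, -0.2, 1.2]
width: 0.287
gripper_force: 1.2
```

```bash
python3 t.py -1
```

```text
std [0.45 0.62 0.55]
phi 0.924 rad 70.2 z 0.0716 heading_mark 0.958 Ftan 2.41 Frad -1.76 Fz 0.04 toolF [-1.68 -2.47 -0.04] w 26.4 gf 1.2 j7 -0.08 t 31.95
```

>>> carry_out(
  claw=[2.6,2.6,2.6,2.6,2.6],
  delta_pos=[
    [0,0.3,0],
    [0,0.3,0],
    [0,0.3,0],
    [0,0.3,0],
    [0,0,0],
  ],
  angular=[
    [0,0,0.043],
    [0,0,0.043],
    [0,0,0.043],
    [0,0,0.043],
    [0,0,0],
  ],
)

```text
clock: 32.8
position: [0.6021, -0.1225, 0.0716]
ee_rot: [-2.943, -1.098, 0.0]
force: [-2.3, 0.3, 0.3]
width: 0.281
gripper_force: 1.2
```

```bash
python3 t.py -1
```

```text
std [0.46 0.38 0.45]
phi 0.753 rad 71.1 z 0.0716 heading_mark 0.786 Ftan 2.05 Frad -1.65 Fz -0.6 toolF [-1.58 -2.11  0.6 ] w 25.9 gf 1.18 j7 -0.21 t 32.8
```

>>> carry_out(
  claw=[2.6,2.6,2.6,2.6,2.6],
  delta_pos=[
    [0,0.3,0],
    [0,0.3,0],
    [0,0.3,0],
    [0,0.3,0],
    [0,0,0],
  ],
  angular=[
    [0,0,0.043],
    [0,0,0.043],
    [0,0,0.043],
    [0,0,0.043],
    [0,0,0],
  ],
)

```text
clock: 33.65
position: [0.6093, -0.132, 0.0716]
ee_rot: [-3.027, -0.841, 0.001]
force: [-3.1, 0.9, 0.4]
width: 0.283
gripper_force: 1.3
```

>>> carry_out(
  claw=[2.6,2.6,2.6,2.6,2.6],
  delta_pos=[
    [0,0.3,0],
    [0,0.3,0],
    [0,0.3,0],
    [0,0.3,0],
    [0,0,0],
  ],
  angular=[
    [0,0,0.043],
    [0,0,0.043],
    [0,0,0.043],
    [0,0,0.043],
    [0,0,0],
  ],
)

```text
clock: 34.15
position: [0.6144, -0.1418, 0.0715]
ee_rot: [-3.086, -0.579, 0.002]
force: [-4.5, 3.7, 1.2]
width: 0.282
gripper_force: 2.2
```

```bash
python3 t.py -1
```

```text
std [0.44 0.51 0.57]
phi 0.431 rad 72.1 z 0.0715 heading_mark 0.443 Ftan 4.23 Frad -3.05 Fz 0.73 toolF [-3.   -4.27 -0.73] w 26.0 gf 2.23 j7 -0.47 t 34.15
```

>>> carry_out(
  claw=[2.6,2.6,2.6,2.6,2.6],
  delta_pos=[
    [-0.05,0.2,0],
    [-0.05,0.2,0],
    [-0.05,0.2,0],
    [0,0,0],
    [0,0,0],
  ],
  angular=[
    [0,0,0.029],
    [0,0,0.029],
    [0,0,0.029],
    [0,0,0],
    [0,0,0],
  ],
)

```text
clock: 35.0
position: [0.6158, -0.1467, 0.0716]
ee_rot: [-3.107, -0.449, -0.0]
force: [-2.6, 5.6, -0.3]
width: 0.282
gripper_force: 3.3
```

```bash
python3 t.py -1
```

```text
std [0.19 0.44 0.43]
phi 0.361 rad 71.9 z 0.0716 heading_mark 0.359 Ftan 6.41 Frad -0.8 Fz 0.37 toolF [-0.81 -6.41 -0.36] w 25.9 gf 3.27 j7 -0.53 t 35.0
```

Contact is made, and the force is at 6.4 N. I need about 9 mm more travel.

>>> carry_out(
  claw=[2.6,2.6,2.6,2.6,2.6],
  delta_pos=[
    [0,0.2,0],
    [0,0.2,0],
    [0,0.2,0],
    [0,0,0],
    [0,0,0],
  ],
  angular=[
    [0,0,0.029],
    [0,0,0.029],
    [0,0,0.029],
    [0,0,0],
    [0,0,0],
  ],
)

```text
clock: 35.85
position: [0.6172, -0.1521, 0.0715]
ee_rot: [-3.122, -0.313, 0.0]
force: [-4.3, 7.1, 2.0]
width: 0.285
gripper_force: 3.9
```

```bash
python3 t.py -1
```

```text
std [0.63 0.56 0.23]
phi 0.283 rad 71.9 z 0.0715 heading_mark 0.272 Ftan 7.76 Frad -1.86 Fz 1.89 toolF [-1.95 -7.74 -1.87] w 26.2 gf 3.87 j7 -0.6 t 35.85
```

>>> carry_out(
  claw=[2.6,2.6,2.6,2.6,2.6],
  delta_pos=[
    [-0.05,0.2,0],
    [-0.05,0.2,0],
    [0,0.1,0],
    [0,0,0],
    [0,0,0],
  ],
  angular=[
    [0,0,0.029],
    [0,0,0.029],
    [0,0,0.014],
    [0,0,0],
    [0,0,0],
  ],
)

```text
clock: 36.7
position: [0.6176, -0.1562, 0.0715]
ee_rot: [-3.13, -0.202, -0.0]
force: [-2.5, 10.1, 2.6]
width: 0.295
gripper_force: 5.0
```

```bash
python3 t.py -1
```

```text
std [0.61 0.43 0.63]
phi 0.226 rad 71.5 z 0.0715 heading_mark 0.201 Ftan 10.08 Frad -0.71 Fz 2.39 toolF [ -0.96 -10.07  -2.34] w 27.1 gf 5.0 j7 -0.65 t 36.7
```

>>> carry_out(
  claw=[3,4,4,4,4,4,4,4,4,4],
  delta_pos=[
    [0,-0.4,0],
    [0,-0.1,0],
    [0,0,-2],
    [0,0,-3],
    [0,0,-4],
    [0,0,-4],
    [0,0,-2],
    [-3,0,0],
    [-3,0,0],
    [0,0,0],
  ],
  angular=[
    [0,0,0],
    [0,0,0],
    [0,0,0],
    [0,0,0],
    [0,0,0],
    [0,0,0],
    [0,0,0],
    [0,0,0],
    [0,0,0],
    [0,0,0],
  ],
)

```text
clock: 38.05
position: [0.5536, -0.1643, 0.2224]
ee_rot: [-3.136, -0.19, -0.0]
force: [0.4, 0.4, -0.3]
width: 0.434
gripper_force: 0.0
```

```bash
python3 m.py; python3 jf.py; python3 - <<'E'
from h import *
p=dict(np.load('topL.npz')); q=dict(np.load('sceneL.npz'))
b=[np.clip(rect(p,O,YAW,(-40,40),yr,s=.25)[2],0,255).astype(np.uint8) for yr in((180,275),(-275,-180))]
a=q['frame'][140:240,130:390]; a=np.clip(cv2.resize(a,(760,292)),0,255).astype(np.uint8)
cv2.imwrite('pics/end.png',np.vstack([np.hstack(b),a])[:,:,::-1])
E
```

```text
[  54.5 -146.7] 0.2224 [ 0.43  0.37 -0.28] [-3.1356e+00 -1.8980e-01 -5.0000e-04] 38.05
  levels [[150, 150, 144], [65, 51, 39], [151, 93, 53], [156, 156, 156]] rms 2.71
[-0.   -2.32 -2.32  5.93 10.45  3.  ]
  levels [[145, 143, 135], [58, 50, 42], [122, 74, 39], [108, 105, 103]] rms 5.6
[ 0.35 -1.86 -2.21  5.11 10.4   2.96]
None rms 2.881 t,k,w,m,s [9.26 0.61 2.98 0.65 2.77] rel [-36.98 -39.58 -22.25 -22.58  -0.84  -0.45]
scene, t=9.2
1 [-3.44  4.31] rel -0.04 0.94
-1 [-2.84  4.53] rel 0.56 0.71Traceback (most recent call last):
  File "m.py", line 5, in <module>
    q=avg('scene',6); np.savez('sceneL.npz',frame=q['frame'],mtx=q['mtx'],T=q['T'])
  File "h.py", line 19, in avg
    ps=[arm.get_image(c) for _ in range(n)]; p=dict(ps[-1]); p['frame']=np.mean([q['frame'] for q in ps],0).astype(np.float32); return p
        ~~~~~~~~~~~~~^^^
ValueError: 200 camera calls are used up
```

View pics/end.png

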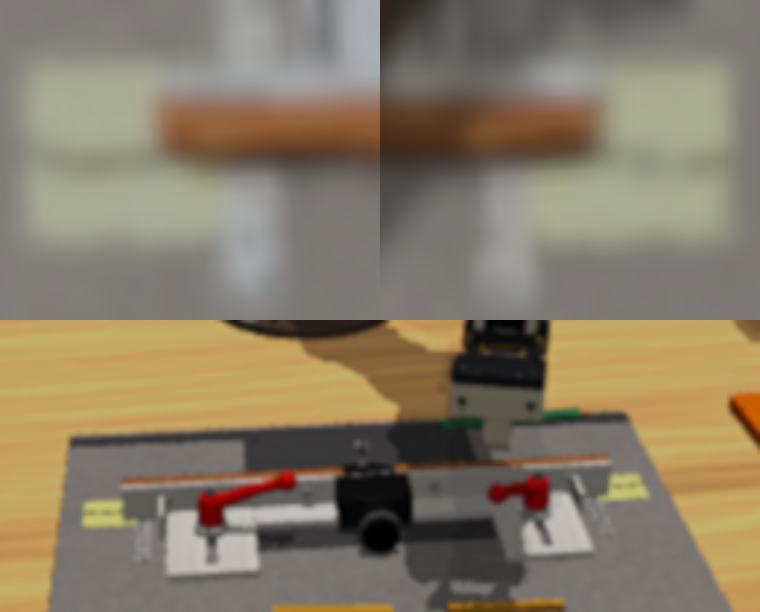

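The final rectified top view shows the lower front edge of the plywood level with the pencil lines at both ends, at row 158 or so. The fence did not move while I tightened the levers, and the gripper is clear. I'm handing in.

```bash
python3 -c "
from cell import arm
print(arm.sign_off())"
```

```text
the job is handed in; nothing more can be done
None
```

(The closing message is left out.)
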